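# Hang the on-air sign level on its hook

## Task

The club is about to transmit: hang the red on-air light sign by its carrying bar on the hook of the table stand so that it hangs level and still. Its battery bay makes it heavy towards one end by an unknown amount, so find the balance point by feel, set the bar down gently with that point on the hook, let the hook take the weight before you let go, and do not let the sign swing, drop or knock hard against the stand. Leave the other things on the table where they are.

Things in the scene. Friction and masses are not known exactly. Their poses are not given: they have to be found in the camera images.
- sign_bar (a point): Middle of the on-air sign's carrying bar, on its centre line. The bar is round polished steel, 10 thick, 180 long along the sign's own y, 60 above the housing top and 130 above the sign's underside, held by an upright at each end (y = -90 and +90). It can be gripped from above anywhere between them. The sign starts upright on the table at any yaw; z is up
- sign_box (a point): Middle of the sign's box, 93 below sign_bar. A light box with aluminium housing and red faces, 260 long (y), 40 thick (x), 70 high (z). Total weight 340 to 670 g, not known. Its balance point lies at x = 0, at this height, somewhere from 0 to 56 mm from here towards +y (the battery bay): cells are hidden, so it must be felt
- sign_bay (a point): Middle of the black battery bay that forms the +y end of the sign's box (y = 86 to 130 mm), 108 mm from sign_box along +y, 93 below the bar's line: tells which end is heavy
- hook (a point): Middle of the hook's trough floor, on its upper face, 235 above the table; a hung bar's centre line lies 5 above it. The hook is cut from polished steel plate 6 thick (its y); the floor is 6 deep, so its underside is at 229. Along its x the trough is clear from -17 to +17, open from above. Friction with the bar is about 0.35: hung far off balance the bar tilts and slides. The stand is fixed
- hook_tip (a point): Red knob on top of the hook's upturned tip, 26 mm from the trough's middle towards the stand's -x, 15 above the floor (top 20), leaning outwards. On the other (+x) side the trough's back rises 15 and goes on as a level arm, 6 wide and 6 high, to a post 115 mm behind the trough; the post's round foot is 150 across. The free tip end is the way in for a bar with something below it
- can: yellow drinks can, 66 across, 115 high, origin at the centre of its underside; bystander
- bottle: brown glass bottle, 62 across, 235 high, origin at the centre of its underside; bystander
- sauce_cup: small white plastic sauce cup, 60 across, 34 high, origin at the centre of its underside; bystander
- multimeter: yellow multimeter lying on its back, 75 x 150 x 34, origin at the centre of its underside; bystander
- handheld: black handheld radio standing upright, 36 x 58 x 115 with a stub antenna up to 200, origin at the centre of its underside; bystander
- mug: blue mug, 82 across, 92 high, origin at the centre of its underside; bystander
- screwdriver: red screwdriver lying flat, 180 long, origin under its middle; bystander

How it is judged:
On the way, in this order (a step that is already met when the one before it is completed fails the run):
1. the sign is lifted well clear of the table (height (world z) of sign_bar above 0.2 m), for 0.1 s.
2. the sign hangs on the hook with part of its weight on it while it is still held (contact force between sign and stand above 0.8 N and contact force between the fingers and sign above 0.5 N and height (world z) of sign_bar above 0.225 m), for 0.2 s.
At the end, for the whole second after the job is handed in: The sign hangs by its bar in the trough of the hook, its weight on the stand and the bar at the height of the trough, level to within 3 degrees, and hangs still, released (contact force between sign and stand above 2 N and z of sign_bar in the frame of hook between -0.003 and 0.012 m and horizontal distance between sign_bar and hook below 0.085 m and angle between sign_bar's own z axis and vertical below 0.0524 rad and linear speed of sign below 0.03 m/s and angular speed of sign below 0.2 rad/s); the robot touches nothing.
It fails at once if the sign swung fast on the hook (over 1.2 rad/s) (contact force between sign and stand above 0.3 N and angular speed of sign above 1.2 rad/s).
It fails at once if the sign was dropped or knocked onto the stand (over 30 N) (contact force between sign and stand above 30 N).
It fails at once if the sign toppled or fell askew (over 35 degrees) (angle between sign_bar's own z axis and vertical above 0.61 rad).
It fails at once if a bystander was moved by more than 30 mm (distance of any of can, bottle, sauce_cup, multimeter, handheld, mug, screwdriver from where it was at the start of the episode above 0.03 m).
It also fails if it takes over 72 s, if anything falls off the work surface, if the arm or the gripper's body presses on something with over 40 N, if the wrist force passes 120 N, or if a joint passes its speed limit or range.

## Robot

A 6-joint arm with a two-finger parallel gripper is mounted at the origin on the work surface. World frame = base frame: x ahead of the robot, y to its left, z up, the work surface at z = 0. Lengths are in m, angles in rad, forces in N, time in s.
With the tool pointing down it reaches from about 0.3 to 0.775 m from the base axis. Payload 14.6 kg.
Tool frame: the origin (TCP) lies on the centre line of the jaws, within the pads' length; the fingertips stand 19 mm ahead of it and the grasp point (between the pads) is the TCP; y points along the fingers, x is the direction in which the jaws open and shut, and the axes are right-handed (so a half turn about y gives the same grasp; the last joint's range is limited). The gripper opens to 94 mm and grips with 3 to 60 N. Pads are 16 mm wide; open, the fingers measure 119 mm over their backs; the gripper's body (75 mm by 177 mm) begins 78 mm behind the grasp point.
Start: joints at [-1.305, 0.3, 1.521, -0, 1.321, -0.067], TCP at [0.18, -0.52, 0.224] pointing down, gripper open.
Joint ranges: [-3.03, 3.03], [-0.79, 2.21], [0.23, 2.52], [-1.04, 4.18], [0, 3.07], [-2.55, 2.55]. Speed limits (rad/s): [2.22, 2.22, 2.57, 3.14, 3.14, 3.14].

## Interface

Orientations are given as [roll, pitch, yaw] about the fixed x, y, z axes, in that order (R = Rz(yaw) Ry(pitch) Rx(roll)).
In Python, from station import get_obs, cams, workorder gives the robot as it stands.
- The arm moves only by the shell command python3 -m handwheel 'ROWS' [FORCE]. ROWS is JSON, a list of rows, each an object of numbers: "fingers": the opening, from -1 (shut) to 1 (fully open); "x", "y", "z": the shift along the tool's x, y, z in m; "spin": the turn about the tool's y in degrees. In form: [{"fingers": .., "x": .., "y": .., "z": .., "spin": ..}, ...]. A call has exactly 10 rows; each row is the pose to reach, as a shift and turn from the pose commanded when the call began, along the tool's axes at that moment; what a row does not reach only later rows make up. A row lasts 1/10 s, in which the tool goes at most 50 mm and 8.59 degrees, less where a joint would pass 70% of its speed; a pose out of reach is approached as far as the arm can. A call with a gripper value outside its range is refused whole. The fingers move at their own pace and stop on an object; FORCE is the grip in N (left out, the last holds). Time passes only in rows, so rows that repeat a pose let the fingers close, or fill a call up. It gives the time, the measured TCP pose, the force and the opening at its end, in the units of the state.
- get_obs(): the state, without advancing time (a new reading comes with each control period).
- cams.camera(name): name is "scene" or "side" or "wrist"; returns (picture, depth): 384x512x3 uint8, red, green, blue; 384x512 float32, m along the optical axis (not along the pixel's ray), 0 where there is no reading.
- cams.get_calibration(name): a dict with "fx", "fy", "cx", "cy" (pixels), "dist" ([k1, k2, p1, p2, k3] as OpenCV has them; the pictures are not rectified), "view" (4x4, takes a point from world to camera coordinates). Camera axes: x right, y down, z forward; pixel columns grow to the right and rows downward; lengths in m; the calibration is good to about 2 mm. A picture is of the moment at which its call begins: read the wrist's pose just before it. get_calibration takes no time and is no camera call; for the wrist camera it gives the pose at the moment of the call.
- workorder.hand_in(): hands the job in, once; it reports no verdict.
The state is a dict: "time_s": time; "qpos": joint angles; "joint_vel": joint speeds; "tau": joint torques, N m; "ee_pos": TCP position; "eef_rot": TCP orientation; "force": force on the tool from outside, world axes, zero at the start; "moment": the same for the moment, N m; "grip_width": finger opening in m.
Only numpy, scipy, OpenCV 4.12 (cv2) and the standard library are available. Lean on these libraries where they do the work, as an engineer would, in place of code of your own. Each camera call takes 0.05 s, during which the arm holds its last target. There are 200 camera calls.

## Working session

There is one attempt and no reset: what is moved stays moved. The work goes in short steps, Python scripts to look and compute and a shell command to move; the robot and the scene stay as the last step left them, time stands still between calls to the robot, and variables do not carry over. Pictures are saved under pics/ and viewed, about 8 in all and at most 12, crops included, and the job is handed in when it is done.

```bash
ls; mkdir -p pics; python3 - <<'E'
from station import get_obs,cams
import cv2,numpy as np
o=get_obs();print({k:np.round(v,3).tolist() for k,v in o.items()})
for n in("scene","side"):
    p,d=cams.camera(n);cv2.imwrite(f"pics/{n}0.png",p[:,:,::-1]);np.savez(f"pics/{n}0.npz",p=p,d=d)
    c=cams.get_calibration(n);print(n,{k:np.round(v,3).tolist() for k,v in c.items()})
E
```

```text
pics
{'time_s': 0.0, 'qpos': [-1.305, 0.3, 1.522, 0.0, 1.321, -0.067], 'joint_vel': [-0.0, 0.0, -0.0, 0.0, -0.0, -0.001], 'tau': [-0.0, -53.181, -35.274, 0.071, 0.024, -0.0], 'ee_pos': [0.18, -0.52, 0.224], 'eef_rot': [-1.571, 0.001, -1.238], 'force': [0.364, -0.309, 1.089], 'moment': [-0.005, -0.011, -0.017], 'grip_width': 0.094}
scene {'fx': 390.623, 'fy': 390.623, 'cx': 255.314, 'cy': 191.331, 'dist': [-0.059, 0.0, 0.0, 0.0, 0.0], 'view': [[-0.652, 0.758, -0.009, 0.349], [0.442, 0.37, -0.817, -0.135], [-0.616, -0.537, -0.577, 1.661], [0.0, 0.0, 0.0, 1.0]]}
side {'fx': 456.062, 'fy': 456.062, 'cx': 256.223, 'cy': 191.763, 'dist': [0.03, 0.0, 0.0, 0.0, 0.0], 'view': [[0.978, -0.206, -0.015, -0.538], [-0.145, -0.636, -0.758, 0.222], [0.146, 0.744, -0.652, 1.433], [0.0, 0.0, 0.0, 1.0]]}
```

View pics/scene0.png

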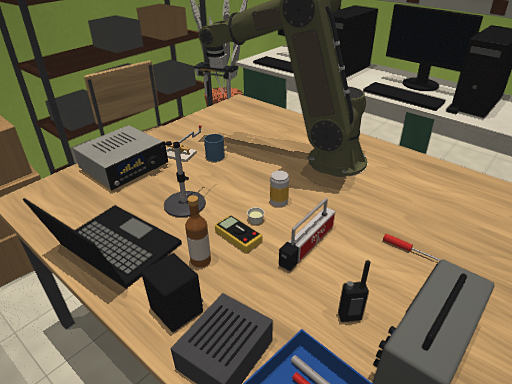

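View pics/side0.png

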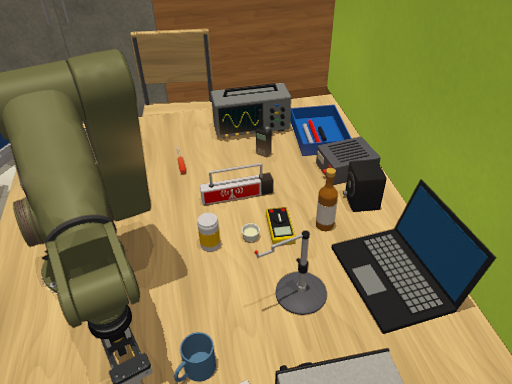

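The scene view shows the sign with its bar from about (293,234) to (327,203) and the black bay at (290,255). The stand is at (182,170). In the side view the hook tip's red knob is at about (257,253), the arm runs to the post at (305,236), and the bay is the right end at (266,183).

```bash
cat > h.py <<'E'
import numpy as np,cv2
from station import get_obs,cams
def world(c,uv,z=None,depth=None):
    K=np.array([[c['fx'],0,c['cx']],[0,c['fy'],c['cy']],[0,0,1]]);V=np.array(c['view'])
    n=cv2.undistortPoints(np.array(uv,float).reshape(-1,1,2),K,np.array(c['dist'])).reshape(-1,2)
    r=np.c_[n,np.ones(len(n))]
    R,t=V[:3,:3],V[:3,3];o=-R.T@t;d=r@R
    s=np.asarray(depth)[:,None] if depth is not None else ((z-o[2])/d[:,2])[:,None]
    return o+s*d
def cloud(n,d,c):
    v,u=np.nonzero(d>0);return world(c,np.c_[u,v],depth=d[v,u]),u,v
E
python3 - <<'E'
from h import *
for n in("scene","side"):
    f=np.load(f"pics/{n}0.npz");p,d=f['p'].astype(int),f['d'];c=cams.get_calibration(n)
    P,u,v=cloud(n,d,c);col=p[v,u]
    box={'scene':(275,340,195,272),'side':(195,280,155,210)}[n]
    m=(u>box[0])&(u<box[1])&(v>box[2])&(v<box[3])
    b=m&(P[:,2]>.118)&(P[:,2]<.145); print(n,'bar n',b.sum(),P[b].mean(0).round(3),P[b].min(0).round(3),P[b].max(0).round(3))
    blk=m&(col.max(1)<60)&(P[:,2]>.015)&(P[:,2]<.09);print('bay',blk.sum(),np.median(P[blk],0).round(3))
    top=m&(P[:,2]>.06)&(P[:,2]<.076);x=P[top][:,:2];print('top',len(x),x.mean(0).round(3));
    if len(x)>5:
        r=cv2.minAreaRect(x.astype(np.float32)*1000);print(r, cv2.boxPoints(r).round())
    box={'scene':(150,225,115,220),'side':(235,335,215,315)}[n]
    m=(u>box[0])&(u<box[1])&(v>box[2])&(v<box[3])
    for lo,hi in((.22,.262),(.262,.4),(.003,.03)):
        s=m&(P[:,2]>lo)&(P[:,2]<hi);q=P[s]
        if len(q): print('stand',lo,len(q),q.mean(0).round(3),q.min(0).round(3),q.max(0).round(3))
    red=m&(col[:,0]>110)&(col[:,1]<70)&(col[:,2]<70)
    if red.any(): print('red',red.sum(),u[red].mean(),v[red].mean(),P[red].mean(0).round(3),world(c,[[u[red].mean(),v[red].mean()]],z=.250).round(3))
    q=P[m&(P[:,2]>.222)&(P[:,2]<.256)]
    print(np.c_[q][::max(1,len(q)//25)].round(3).tolist())
for n,b in(("scene",(150,110,230,220)),("side",(235,215,335,315))):
    i=cv2.imread(f"pics/{n}0.png")[b[1]:b[3],b[0]:b[2]];cv2.imwrite(f"pics/{n}c.png",cv2.resize(i,None,fx=5,fy=5,interpolation=2))
E
```

```text
scene bar n 175 [0.531 0.207 0.133] [0.428 0.199 0.119] [0.618 0.214 0.138]
bay 427 [0.644 0.216 0.061]
top 812 [0.54 0.21]
((524.0462646484375, 206.6014862060547), (266.333740234375, 45.27560806274414), 1.405295968055725) [[390. 226.]
 [391. 181.]
 [658. 187.]
 [657. 232.]]
stand 0.22 245 [ 0.661 -0.166  0.238] [ 0.489 -0.295  0.22 ] [0.8   0.01  0.255]
stand 0.003 1118 [ 0.527 -0.367  0.014] [ 0.024 -0.836  0.003] [ 0.716 -0.127  0.03 ]
red 3 199.33333333333334 125.66666666666667 [ 0.495 -0.291  0.253] [[ 0.491 -0.296  0.25 ]]
[[0.495, -0.292, 0.255], [0.5, -0.289, 0.243], [0.542, -0.282, 0.25], [0.545, -0.279, 0.248], [0.552, -0.276, 0.248], [0.565, -0.271, 0.251], [0.572, -0.274, 0.249], [0.575, -0.27, 0.248], [0.6, -0.266, 0.252], [0.611, -0.264, 0.249], [0.612, -0.264, 0.246], [0.64, -0.26, 0.251], [0.634, -0.252, 0.248], [0.631, -0.246, 0.245], [0.638, -0.254, 0.238], [0.631, -0.248, 0.233], [0.636, -0.254, 0.226], [0.774, -0.01, 0.234], [0.777, -0.003, 0.236], [0.78, -0.004, 0.233], [0.786, -0.006, 0.233], [0.793, -0.001, 0.236], [0.795, -0.004, 0.232], [0.798, -0.009, 0.228]
[... 516 characters left out ...]

red 7 255.71428571428572 252.0 [ 0.49  -0.297  0.253] [[ 0.49  -0.294  0.25 ]]
[[0.626, -0.251, 0.254], [0.621, -0.253, 0.249], [0.629, -0.261, 0.252], [0.629, -0.268, 0.256], [0.627, -0.266, 0.251], [0.617, -0.266, 0.248], [0.599, -0.265, 0.249], [0.627, -0.269, 0.246], [0.603, -0.267, 0.246], [0.581, -0.271, 0.252], [0.628, -0.267, 0.236], [0.592, -0.271, 0.245], [0.57, -0.273, 0.248], [0.631, -0.268, 0.229], [0.619, -0.264, 0.224], [0.558, -0.279, 0.25], [0.551, -0.279, 0.249], [0.547, -0.281, 0.248], [0.534, -0.286, 0.248], [0.489, -0.292, 0.255], [0.519, -0.283, 0.234], [0.493, -0.296, 0.251], [0.488, -0.297, 0.25], [0.52, -0.288, 0.232], [0.512, -0.292, 0.234], [0.493, -0.298, 0.239]]
```

View pics/sidec.png

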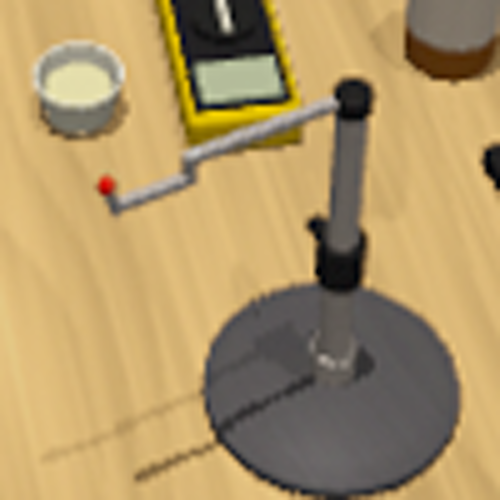

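The crop shows the red knob at about (257,253) in full-image pixels. The trough lies just right of it, and the arm runs to the post at (305,236). The hook's +x points about 14° left of world x. Next I'll place the bystanders and fit the lines.

```bash
python3 - <<'E'
from h import *
A=[];S=[]
for n in("scene","side"):
    f=np.load(f"pics/{n}0.npz");d=f['d'];c=cams.get_calibration(n);P,u,v=cloud(n,d,c)
    m=(P[:,0]>.4)&(P[:,0]<.65)&(abs(P[:,1]-.205)<.03)&(P[:,2]>.124)&(P[:,2]<.142);S.append(P[m])
    m=(P[:,0]>.53)&(P[:,0]<.615)&(P[:,1]<-.25)&(P[:,1]>-.31)&(P[:,2]>.24)&(P[:,2]<.256);A.append(P[m])
    # tall things in work area
    m=(P[:,0]>.2)&(P[:,0]<.95)&(abs(P[:,1])<.6)&(P[:,2]>.02)&(P[:,2]<.45)
    g=np.zeros((300,300),np.uint8);h=np.zeros((300,300))
    i=((P[m,0]-.2)/.005).astype(int);j=((P[m,1]+.6)/.005).astype(int);g[i,j]=1;np.maximum.at(h,(i,j),P[m,2])
    k,L,st,ce=cv2.connectedComponentsWithStats(cv2.dilate(g,np.ones((3,3))))
    for q in range(1,k):
        if st[q,4]>40: print(n,'c',(ce[q][1]*.005+.2).round(3),(ce[q][0]*.005-.6).round(3),'dx',st[q,3]*5,'dy',st[q,2]*5,'hmax',h[L==q].max().round(3))
for nm,X in(('bar',S),('arm',A)):
    for x in X+[np.vstack(X)]:
        l=cv2.fitLine(x[:,:2].astype(np.float32),cv2.DIST_HUBER,0,.001,.001).ravel();print(nm,len(x),l[2:].round(4),np.degrees(np.arctan2(l[1],l[0])).round(1),'z',x[:,2].mean().round(3), 'x',x[:,0].min().round(3),x[:,0].max().round(3))
E
```

```text
scene c 0.221 -0.536 dx 50 dy 140 hmax 0.45
scene c 0.229 0.021 dx 65 dy 220 hmax 0.45
scene c 0.316 -0.421 dx 105 dy 100 hmax 0.095
scene c 0.339 0.418 dx 40 dy 100 hmax 0.03
scene c 0.395 -0.008 dx 80 dy 80 hmax 0.118
scene c 0.39 -0.531 dx 50 dy 65 hmax 0.045
scene c 0.525 0.205 dx 280 dy 65 hmax 0.138
scene c 0.619 -0.556 dx 290 dy 105 hmax 0.114
scene c 0.606 -0.269 dx 210 dy 105 hmax 0.255
scene c 0.527 -0.007 dx 75 dy 80 hmax 0.036
scene c 0.754 0.521 dx 460 dy 235 hmax 0.175
scene c 0.631 0.008 dx 95 dy 170 hmax 0.048
scene c 0.676 0.441 dx 70 dy 75 hmax 0.204
scene c 0.788 -0.001 dx 75 dy 70 hmax 0.237
scene c 0.891 -0.238 dx 170 dy 345 hmax 0.027
scene c 0.905 0.265 dx 105 dy 170 hmax 0.09
scene c 0.922 0.082 dx 70 dy 130 hmax 0.15
side c 0.217 -0.553 dx 50 dy 115 hmax 0.45
side c 0.225 -0.046 dx 60 dy 115 hmax 0.45
side c 0.305 -0.429 dx 120 dy 105 hmax 0.096
side c 0.338 0.417 dx 40 dy 105 hmax 0.032
side c 0.392 -0.016 dx 80 dy 85 hmax 0.121
side c 0.522 0.198 dx 275 dy 75 hmax 0.141
side c 0.624 -0.556 dx 290 dy 105 hmax 0.115
side c 0.608 -0.267 dx 215 dy 135 hmax 0.258
side c 0.527 -0.007 dx 70 dy 80 hmax 0.039
side c 0.718 0.535 dx 460 dy 235 hmax 0.177
side c 0.628 0.005 dx 95 dy 175 hmax 0.051
side c 0.669 0.43 dx 75 dy 75 hmax 0.206
side c 0.777 -0.019 dx 75 dy 70 hmax 0.239
side c 0.867 -0.26 dx 190 dy 355 hmax 0.028
side c 0.901 0.261 dx 110 dy 180 hmax 0.093
side c 0.903 0.509 dx 95 dy 180 hmax 0.033
side c 0.918 0.076 dx 70 dy 135 hmax 0.151
bar 166 [0.5305 0.2068] 2.0 z 0.133 x 0.428 0.618
bar 160 [0.5189 0.2012] 1.9 z 0.133 x 0.428 0.615
bar 326 [0.5251 0.204 ] 2.2 z 0.133 x 0.428 0.618
arm 48 [ 0.5715 -0.2719] 15.2 z 0.248 x 0.533 0.614
arm 110 [ 0.5772 -0.2733] 14.2 z 0.249 x 0.532 0.615
arm 158 [ 0.5719 -0.2737] 14.5 z 0.249 x 0.532 0.615
```

```bash
python3 -m handwheel '[{"fingers":1,"x":-0.02,"y":-0.03,"z":0.02,"spin":-8},{"fingers":1,"x":-0.05,"y":-0.06,"z":0.05,"spin":-16},{"fingers":1,"x":-0.08,"y":-0.076,"z":0.08,"spin":-24},{"fingers":1,"x":-0.11,"y":-0.076,"z":0.115,"spin":-32},{"fingers":1,"x":-0.14,"y":-0.076,"z":0.15,"spin":-40},{"fingers":1,"x":-0.17,"y":-0.076,"z":0.18,"spin":-48},{"fingers":1,"x":-0.20,"y":-0.076,"z":0.21,"spin":-56},{"fingers":1,"x":-0.23,"y":-0.076,"z":0.24,"spin":-64},{"fingers":1,"x":-0.26,"y":-0.076,"z":0.27,"spin":-72},{"fingers":1,"x":-0.282,"y":-0.076,"z":0.294,"spin":-80}]'; python3 - <<'E'
from h import *
o=get_obs();p=o['ee_pos'];s=o['eef_rot'][2];T=np.array([.551,.205,.30])-p
print(o['time_s'],p.round(3),np.degrees(o['eef_rot']).round(1),'dx',T[:2]@[np.cos(s),np.sin(s)],'dz',T[:2]@[-np.sin(s),np.cos(s)],'dy',-T[2],'spin',np.degrees(s)-92)
E
```

```text
time_s: 1.1
ee_pos: [0.3658, -0.1552, 0.3005]
eef_rot: [-1.571, -0.0, 0.165]
force: [0.6, -1.1, 0.8]
grip_width: 0.0937
1.1 [ 0.366 -0.155  0.3  ] [-90.   -0.    9.4] dx 0.24176211203658138 dz 0.324914370731925 dy 0.0004519212325815869 spin -82.5579207839485
```

```bash
python3 -m handwheel '[{"fingers":1,"x":0.025,"y":0,"z":0.033,"spin":-8.4},{"fingers":1,"x":0.05,"y":0,"z":0.066,"spin":-16.8},{"fingers":1,"x":0.075,"y":0,"z":0.1,"spin":-25.2},{"fingers":1,"x":0.1,"y":0,"z":0.133,"spin":-33.6},{"fingers":1,"x":0.125,"y":0,"z":0.166,"spin":-42},{"fingers":1,"x":0.15,"y":0,"z":0.2,"spin":-50.4},{"fingers":1,"x":0.175,"y":0,"z":0.235,"spin":-58.8},{"fingers":1,"x":0.2,"y":0,"z":0.27,"spin":-67},{"fingers":1,"x":0.225,"y":0,"z":0.3,"spin":-75},{"fingers":1,"x":0.242,"y":0,"z":0.325,"spin":-82.5}]'; python3 - <<'E'
from h import *
o=get_obs();c=cams.get_calibration("wrist");p,d=cams.camera("wrist");cv2.imwrite("pics/w1.png",p[:,:,::-1])
print(o['time_s'],o['ee_pos'].round(4) if hasattr(o['ee_pos'],'round') else o['ee_pos'],np.degrees(o['eef_rot']).round(1),o['force'],o['moment'])
P,u,v=cloud("wrist",d,c)
m=(P[:,0]>.4)&(P[:,0]<.65)&(abs(P[:,1]-.205)<.03)&(P[:,2]>.122)&(P[:,2]<.142);x=P[m]
print(len(x),P[m].min(0),P[m].max(0));l=cv2.fitLine(x[:,:2].astype(np.float32),cv2.DIST_HUBER,0,.001,.001).ravel();print(l,np.degrees(np.arctan2(l[1],l[0])))
m=(abs(P[:,1]-.205)<.06)&(P[:,2]>.05)&(P[:,2]<.08);print(cv2.boxPoints(cv2.minAreaRect(P[m][:,:2].astype(np.float32)*1000)))
E
```

```text
time_s: 2.1
ee_pos: [0.5538, 0.2038, 0.2997]
eef_rot: [-1.57, 0.0, 1.605]
force: [-0.1, -0.6, -0.4]
grip_width: 0.0937
2.1 [0.5538 0.2038 0.2997] [-89.9   0.   91.9] [-0.09324475 -0.56233645 -0.37825096] [ 0.01174578 -0.14603356  0.02210716]
1871 [0.42586388 0.19638845 0.12857003] [0.61370349 0.21152487 0.13606877]
[0.99938893 0.03495448 0.5152151  0.20356809] 2.0031524
[[389.3144  256.41733]
 [390.74017 177.5267 ]
 [874.6883  186.2731 ]
 [873.2625  265.16373]]
```

View pics/w1.png

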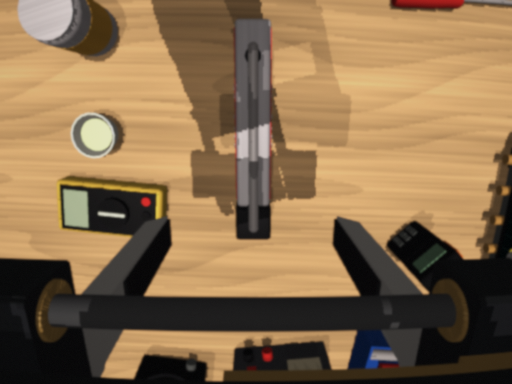

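The wrist view confirms the bar at about (253,50–215) px, in line between the open fingers, with the black bay at (253,220). Descending now.

```bash
python3 -m handwheel '[{"fingers":1,"x":0.001,"y":0.03,"z":0.005,"spin":0},{"fingers":1,"x":0.001,"y":0.06,"z":0.005,"spin":0},{"fingers":1,"x":0.001,"y":0.09,"z":0.005,"spin":0},{"fingers":1,"x":0.001,"y":0.115,"z":0.005,"spin":0},{"fingers":1,"x":0.001,"y":0.135,"z":0.005,"spin":0},{"fingers":1,"x":0.001,"y":0.15,"z":0.005,"spin":0},{"fingers":1,"x":0.001,"y":0.16,"z":0.005,"spin":0},{"fingers":1,"x":0.001,"y":0.168,"z":0.005,"spin":0},{"fingers":1,"x":0.001,"y":0.170,"z":0.005,"spin":0},{"fingers":1,"x":0.001,"y":0.170,"z":0.005,"spin":0}]' 30
cat > rd.py <<'E'
from h import *
import sys
F=[];M=[]
for i in range(int(sys.argv[1])):
    o=get_obs();F.append(o['force']);M.append(o['moment']);cams.camera("side")
F,M=np.array(F),np.array(M);print('t',o['time_s'],'pos',np.round(o['ee_pos'],4),'rot',np.degrees(o['eef_rot']).round(2),'w',o['grip_width'])
print('F',F.mean(0).round(3),F.std(0).round(3),'M',M.mean(0).round(4),M.std(0).round(4))
E
python3 rd.py 10
```

```text
time_s: 3.15
ee_pos: [0.5482, 0.2027, 0.1307]
eef_rot: [-1.571, -0.0, 1.598]
force: [-0.9, -0.3, 0.1]
grip_width: 0.0939
t 3.6 pos [0.5482 0.2027 0.1306] rot [-90.01  -0.    91.57] w 0.09418843375427186
F [-0.156  0.114  0.172] [0.322 0.297 0.517] M [ 0.0522 -0.1399 -0.0107] [0.0287 0.0403 0.0323]
```

```bash
python3 -m handwheel '[{"fingers":1,"x":0.002,"y":0.001,"z":0,"spin":0},{"fingers":-1,"x":0.002,"y":0.001,"z":0,"spin":0},{"fingers":-1,"x":0.002,"y":0.001,"z":0,"spin":0},{"fingers":-1,"x":0.002,"y":0.001,"z":0,"spin":0},{"fingers":-1,"x":0.002,"y":0.001,"z":0,"spin":0},{"fingers":-1,"x":0.002,"y":0.001,"z":0,"spin":0},{"fingers":-1,"x":0.002,"y":0.001,"z":0,"spin":0},{"fingers":-1,"x":0.002,"y":0.001,"z":0,"spin":0},{"fingers":-1,"x":0.002,"y":0.001,"z":0,"spin":0},{"fingers":-1,"x":0.002,"y":0.001,"z":0,"spin":0}]' 50;python3 rd.py 20
python3 -m handwheel '[{"fingers":-1,"x":0,"y":-0.002,"z":0,"spin":0},{"fingers":-1,"x":0,"y":-0.004,"z":0,"spin":0},{"fingers":-1,"x":0,"y":-0.006,"z":0,"spin":0},{"fingers":-1,"x":0,"y":-0.008,"z":0,"spin":0},{"fingers":-1,"x":0,"y":-0.01,"z":0,"spin":0},{"fingers":-1,"x":0,"y":-0.012,"z":0,"spin":0},{"fingers":-1,"x":0,"y":-0.014,"z":0,"spin":0},{"fingers":-1,"x":0,"y":-0.015,"z":0,"spin":0},{"fingers":-1,"x":0,"y":-0.015,"z":0,"spin":0},{"fingers":-1,"x":0,"y":-0.015,"z":0,"spin":0}]'; python3 rd.py 30
```

```text
time_s: 4.65
ee_pos: [0.5481, 0.2047, 0.1294]
eef_rot: [-1.571, -0.0, 1.598]
force: [-0.9, 0.7, 0.2]
grip_width: 0.0254
t 5.6 pos [0.5481 0.2047 0.1295] rot [-90.    -0.    91.57] w 0.008752992473795058
F [-0.029  0.248  0.315] [0.534 0.359 0.404] M [ 0.0771 -0.1458  0.0409] [0.0308 0.0286 0.0516]
time_s: 6.65
ee_pos: [0.5481, 0.2047, 0.1444]
eef_rot: [-1.571, 0.0, 1.598]
force: [0.4, -0.7, -4.8]
grip_width: 0.0084
t 8.1 pos [0.5481 0.2047 0.1445] rot [-90.    -0.    91.57] w 0.008827745446605278
F [-0.179  0.03  -4.729] [0.499 0.645 0.406] M [ 0.0576 -0.1199  0.0027] [0.0308 0.0254 0.029 ]
```

Lifted weight is about 5.0 N. The moment change puts the balance point about 5 mm towards the bay from the grip, i.e. about +32 mm along the bar. I'll set the sign down and regrip 22 mm to the side away from the bay, so the fingers clear the hook plate, then feel again as a cross-check.

```bash
python3 -m handwheel '[{"fingers":-1,"x":0,"y":0.004,"z":0,"spin":0},{"fingers":-1,"x":0,"y":0.008,"z":0,"spin":0},{"fingers":-1,"x":0,"y":0.012,"z":0,"spin":0},{"fingers":-1,"x":0,"y":0.014,"z":0,"spin":0},{"fingers":-1,"x":0,"y":0.0152,"z":0,"spin":0},{"fingers":-0.4,"x":0,"y":0.0152,"z":0,"spin":0},{"fingers":-0.4,"x":0,"y":0.0152,"z":0,"spin":0},{"fingers":-0.4,"x":0,"y":0.0152,"z":0,"spin":0},{"fingers":-0.4,"x":0,"y":0.0152,"z":0,"spin":0},{"fingers":-0.4,"x":0,"y":0.0152,"z":0,"spin":0}]'
python3 -m handwheel '[{"fingers":-0.4,"x":0,"y":0,"z":0.004,"spin":0},{"fingers":-0.4,"x":0,"y":0,"z":0.009,"spin":0},{"fingers":-0.4,"x":0,"y":0,"z":0.014,"spin":0},{"fingers":-0.4,"x":0,"y":0,"z":0.018,"spin":0},{"fingers":-0.4,"x":0,"y":0,"z":0.018,"spin":0},{"fingers":-1,"x":0,"y":0,"z":0.018,"spin":0},{"fingers":-1,"x":0,"y":0,"z":0.018,"spin":0},{"fingers":-1,"x":0,"y":0,"z":0.018,"spin":0},{"fingers":-1,"x":0,"y":0,"z":0.018,"spin":0},{"fingers":-1,"x":0,"y":0,"z":0.018,"spin":0}]' 60; python3 rd.py 40
```

```text
time_s: 9.15
ee_pos: [0.5482, 0.2047, 0.1293]
eef_rot: [-1.571, -0.0, 1.598]
force: [-0.1, -1.0, -0.1]
grip_width: 0.0284
time_s: 10.15
ee_pos: [0.5302, 0.2042, 0.1292]
eef_rot: [-1.571, -0.0, 1.598]
force: [1.3, 0.8, 0.2]
grip_width: 0.0084
t 12.1 pos [0.5301 0.2042 0.1292] rot [-90.     0.    91.57] w 0.008541717174323695
F [ 1.532  0.142 -0.794] [0.574 0.513 0.548] M [ 7.300e-02 -4.252e-01  4.000e-04] [0.0369 0.0419 0.0327]
```

```bash

python3 -m handwheel '[{"fingers":-1,"x":0,"y":-0.002,"z":0,"spin":0},{"fingers":-1,"x":0,"y":-0.004,"z":0,"spin":0},{"fingers":-1,"x":0,"y":-0.006,"z":0,"spin":0},{"fingers":-1,"x":0,"y":-0.008,"z":0,"spin":0},{"fingers":-1,"x":0,"y":-0.01,"z":0,"spin":0},{"fingers":-1,"x":0,"y":-0.012,"z":0,"spin":0},{"fingers":-1,"x":0,"y":-0.014,"z":0,"spin":0},{"fingers":-1,"x":0,"y":-0.016,"z":0,"spin":0},{"fingers":-1,"x":0,"y":-0.018,"z":0,"spin":0},{"fingers":-1,"x":0,"y":-0.02,"z":0,"spin":0}]'; python3 rd.py 40
python3 - <<'E'
from h import *
o=get_obs();c=cams.get_calibration("side");p,d=cams.camera("side");cv2.imwrite("pics/s2.png",cv2.resize(p[140:215,190:285,::-1],None,fx=6,fy=6))
P,u,v=cloud("side",d,c);X=[P]
c=cams.get_calibration("scene");p,d=cams.camera("scene");X.append(cloud("scene",d,c)[0])
for P in X:
    m=(P[:,0]>.44)&(P[:,0]<.605)&(abs(P[:,1]-.205)<.02)&(P[:,2]>.135)&(P[:,2]<.165)&(abs(P[:,0]-.53)>.025)
    q=P[m];print(len(q),'bar slope deg',np.degrees(np.arctan(np.polyfit(q[:,0],q[:,2],1))).round(2),q[:,2].mean())
E
```

```text
time_s: 13.15
ee_pos: [0.5301, 0.2042, 0.1494]
eef_rot: [-1.571, -0.0, 1.598]
force: [0.4, -0.6, -5.5]
grip_width: 0.0081
t 15.1 pos [0.5301 0.2042 0.1493] rot [-90.    -0.    91.57] w 0.008494053137867642
F [ 0.138 -0.13  -4.873] [0.493 0.587 0.483] M [ 0.0526 -0.036   0.0023] [0.0323 0.0228 0.0308]
100 bar slope deg [-0.95  9.2 ] 0.1533767551057948
78 bar slope deg [-0.71  9.07] 0.15297681750063694
```

View pics/s2.png

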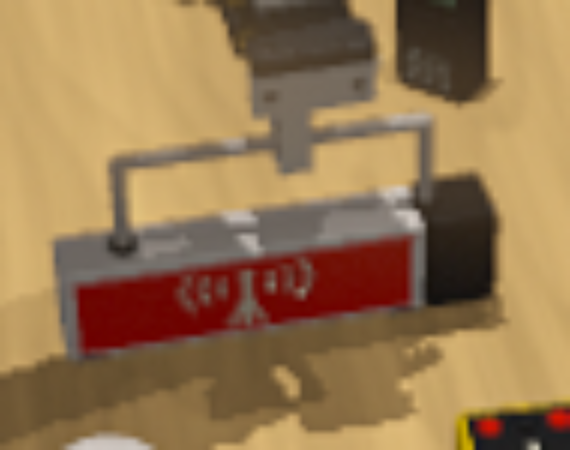

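The regrip held: the sign tilts only about 0.8° and the second reading gives a balance point 22.5 mm from the grip towards the bay. The two readings agree within 1–2 mm. The crop shows the fingers on the bar and the bay to their right. Now lifting and moving.

```bash

python3 -m handwheel '[{"fingers":-1,"x":0,"y":-0.008,"z":0,"spin":0},{"fingers":-1,"x":0,"y":-0.02,"z":0,"spin":0},{"fingers":-1,"x":0,"y":-0.036,"z":0,"spin":0},{"fingers":-1,"x":0,"y":-0.054,"z":0,"spin":0},{"fingers":-1,"x":0,"y":-0.072,"z":0,"spin":0},{"fingers":-1,"x":0,"y":-0.09,"z":0,"spin":0},{"fingers":-1,"x":0,"y":-0.108,"z":0,"spin":0},{"fingers":-1,"x":0,"y":-0.124,"z":0,"spin":0},{"fingers":-1,"x":0,"y":-0.134,"z":0,"spin":0},{"fingers":-1,"x":0,"y":-0.138,"z":0,"spin":0}]'
python3 -m handwheel '[{"fingers":-1,"x":-0.005,"y":0,"z":0.002,"spin":1},{"fingers":-1,"x":-0.018,"y":0,"z":0.008,"spin":3},{"fingers":-1,"x":-0.036,"y":0,"z":0.016,"spin":6},{"fingers":-1,"x":-0.056,"y":0,"z":0.025,"spin":9},{"fingers":-1,"x":-0.076,"y":0,"z":0.035,"spin":12},{"fingers":-1,"x":-0.096,"y":0,"z":0.044,"spin":15},{"fingers":-1,"x":-0.116,"y":0,"z":0.053,"spin":18},{"fingers":-1,"x":-0.136,"y":0,"z":0.062,"spin":21},{"fingers":-1,"x":-0.152,"y":0,"z":0.07,"spin":24},{"fingers":-1,"x":-0.162,"y":0,"z":0.075,"spin":26}]'
cat > go.py <<'E'
from h import *
import sys
o=get_obs();p=o['ee_pos'];s=o['eef_rot'][2];a=list(map(float,sys.argv[1:]));T=np.array(a[:3])-p
print(o['time_s'],np.round(p,4),np.degrees(o['eef_rot']).round(2),'F',np.round(o['force'],2),'\nx',round(T[:2]@[np.cos(s),np.sin(s)],4),'y',round(-T[2],4),'z',round(T[:2]@[-np.sin(s),np.cos(s)],4),'spin',round(np.degrees(s)-a[3],2))
E
python3 go.py .42 -.13 .287 40
```

```text
time_s: 16.25
ee_pos: [0.5303, 0.2043, 0.2888]
eef_rot: [-1.573, -0.001, 1.598]
force: [0.2, -0.4, -4.7]
grip_width: 0.0084
time_s: 17.25
ee_pos: [0.4584, 0.0386, 0.2868]
eef_rot: [-1.57, 0.001, 1.14]
force: [0.6, 0.2, -4.3]
grip_width: 0.0082
17.25 [0.4584 0.0386 0.2868] [-8.997e+01  3.000e-02  6.530e+01] F [ 0.57  0.21 -4.33] 
x -0.1693 y -0.0002 z -0.0356 spin 25.3
```

```bash
python3 go.py .37 -.13 .287 20
```

```text
17.25 [0.4584 0.0386 0.2868] [-8.997e+01  3.000e-02  6.530e+01] F [ 0.57  0.21 -4.33] 
x -0.1902 y -0.0002 z 0.0099 spin 45.3
```

```bash

python3 -m handwheel '[{"fingers":-1,"x":-0.008,"y":0,"z":0,"spin":1.5},{"fingers":-1,"x":-0.024,"y":0,"z":0.001,"spin":5},{"fingers":-1,"x":-0.046,"y":0,"z":0.002,"spin":10},{"fingers":-1,"x":-0.069,"y":0,"z":0.003,"spin":15.5},{"fingers":-1,"x":-0.092,"y":0,"z":0.004,"spin":21},{"fingers":-1,"x":-0.115,"y":0,"z":0.005,"spin":26.5},{"fingers":-1,"x":-0.138,"y":0,"z":0.006,"spin":32},{"fingers":-1,"x":-0.16,"y":0,"z":0.007,"spin":37.5},{"fingers":-1,"x":-0.18,"y":0,"z":0.009,"spin":42.5},{"fingers":-1,"x":-0.19,"y":0,"z":0.01,"spin":45.3}]'
python3 go.py .415 -.291 .285 14.5
```

```text
time_s: 18.25
ee_pos: [0.3712, -0.1295, 0.2871]
eef_rot: [-1.571, 0.0, 0.349]
force: [0.3, 0.9, -4.8]
grip_width: 0.0083
18.25 [ 0.3712 -0.1295  0.2871] [-9.000e+01  1.000e-02  2.002e+01] F [ 0.28  0.94 -4.8 ] 
x -0.0141 y 0.0021 z -0.1667 spin 5.52
```

```bash

python3 -m handwheel '[{"fingers":-1,"x":-0.001,"y":0,"z":-0.006,"spin":0.5},{"fingers":-1,"x":-0.002,"y":0,"z":-0.02,"spin":1},{"fingers":-1,"x":-0.004,"y":0,"z":-0.04,"spin":2},{"fingers":-1,"x":-0.006,"y":0,"z":-0.062,"spin":3},{"fingers":-1,"x":-0.008,"y":0,"z":-0.084,"spin":4},{"fingers":-1,"x":-0.01,"y":0,"z":-0.106,"spin":4.5},{"fingers":-1,"x":-0.012,"y":0.001,"z":-0.128,"spin":5},{"fingers":-1,"x":-0.014,"y":0.002,"z":-0.148,"spin":5.5},{"fingers":-1,"x":-0.014,"y":0.002,"z":-0.162,"spin":5.5},{"fingers":-1,"x":-0.014,"y":0.002,"z":-0.167,"spin":5.5}]'
python3 go.py .5104 -.2662 .275 14.5
python3 - <<'E'
from h import *
o=get_obs();V=[]
for n in("scene","side","wrist"):
    c=cams.get_calibration(n);p,d=cams.camera(n);V.append(p[:,:,::-1]);P,u,v=cloud(n,d,c);col=p[v,u].astype(int)
    m=(np.hypot(P[:,0]-.49,P[:,1]+.295)<.03)&(P[:,2]>.23)&(P[:,2]<.27);r=m&(col[:,0]>110)&(col[:,1]<70)
    print(n,'knob',r.sum(), P[r].mean(0).round(4) if r.any() else None, world(c,[[u[r].mean(),v[r].mean()]],z=.25).round(4) if r.any() else None)
    m=(P[:,0]>.53)&(P[:,0]<.612)&(P[:,1]<-.25)&(P[:,1]>-.31)&(P[:,2]>.238)&(P[:,2]<.256)
    if m.sum()>20:
        l=cv2.fitLine(P[m][:,:2].astype(np.float32),cv2.DIST_HUBER,0,.001,.001).ravel();print(' arm',m.sum(),l,np.degrees(np.arctan(l[1]/l[0])), 'y at x=.516',l[3]+(.516-l[2])*l[1]/l[0])
    m=(abs((P[:,0]-.415)*.968+(P[:,1]+.291)*.25)<.02)&(abs((P[:,0]-.415)*-.25+(P[:,1]+.291)*.968)<.11)&(P[:,2]>.272)&(P[:,2]<.3)
    t=(P[:,0]-.415)*-.25+(P[:,1]+.291)*.968;m&=abs(t)>.025
    if m.sum()>20: print(' bar slope',m.sum(),np.degrees(np.arctan(np.polyfit(t[m],P[m,2],1)[0])),'yaw',np.degrees(np.arctan2(*np.polyfit(P[m,1],P[m,0],1)[[0]],1)) if 0 else np.polyfit(P[m,1],P[m,0],1).round(3),t[m].min(),t[m].max())
cv2.imwrite("pics/three.png",np.vstack([np.hstack([V[0][80:230,130:330],V[1][200:350,150:350]]),cv2.resize(V[2],(400,300))]).repeat(1,0))
i=cv2.imread("pics/three.png");cv2.imwrite("pics/three.png",cv2.resize(i,None,fx=1.33,fy=1.33))
E
```

```text
time_s: 19.25
ee_pos: [0.4172, -0.2911, 0.2846]
eef_rot: [-1.57, 0.0, 0.258]
force: [-0.3, 0.4, -3.8]
grip_width: 0.0085
19.25 [ 0.4172 -0.2911  0.2846] [-8.996e+01  3.000e-02  1.480e+01] F [-0.32  0.39 -3.83] 
x 0.0965 y 0.0096 z 0.0003 spin 0.3
scene knob 1 [ 0.4945 -0.2931  0.2549] [[ 0.4878 -0.3011  0.25  ]]
 arm 47 [ 0.9673589   0.2534104   0.57099277 -0.27207384] 14.679413 y at x=.516 -0.2864798
 bar slope 111 0.4841259692622486 yaw [-0.26   0.346] -0.08182141810603165 0.10519481445442186
side knob 6 [ 0.4894 -0.2962  0.2523] [[ 0.4898 -0.2942  0.25  ]]
 arm 109 [ 0.9660168  0.2584792  0.5655072 -0.2762256] 14.979842 y at x=.516 -0.28947234
 bar slope 118 2.82621312589937 yaw [-0.282  0.334] -0.08610502682905206 0.07578711899477655
wrist knob 96 [ 0.4892 -0.2929  0.2531] [[ 0.4907 -0.2941  0.25  ]]
 arm 1133 [ 0.966309    0.2573847   0.56569064 -0.2731352 ] 14.914935 y at x=.516 -0.28637072
 bar slope 4489 1.1533211274593318 yaw [-0.264  0.34 ] -0.08027675934166466 0.10569163372774319
```

View pics/three.png

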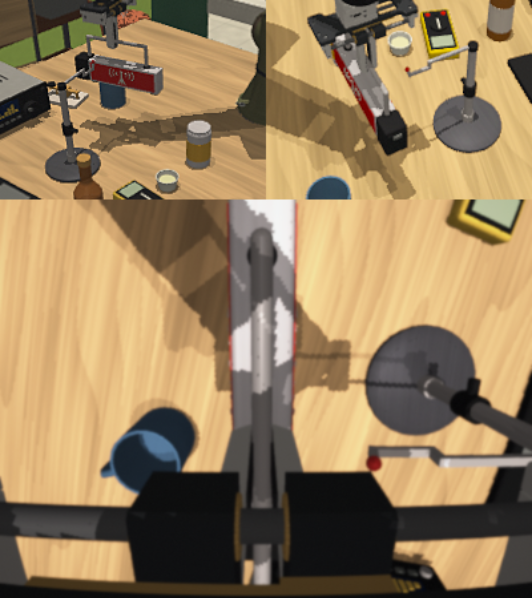

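The wrist view puts the red knob at (373,463) in the picture, i.e. (0.490,-0.294), with the arm at 14.9°. That agrees with the earlier fix within 2 mm. The sign is parallel to the trough opening. I'll lower to mid-window and then advance.

```bash
python3 go.py .5098 -.2652 .273 14.9
python3 -m handwheel '[{"fingers":-1,"x":0,"y":0.003,"z":0,"spin":0},{"fingers":-1,"x":0,"y":0.007,"z":0.0,"spin":0},{"fingers":-1,"x":0.002,"y":0.010,"z":0.0005,"spin":0},{"fingers":-1,"x":0.006,"y":0.0115,"z":0.001,"spin":0},{"fingers":-1,"x":0.014,"y":0.0115,"z":0.001,"spin":0},{"fingers":-1,"x":0.022,"y":0.0115,"z":0.001,"spin":0},{"fingers":-1,"x":0.03,"y":0.0115,"z":0.001,"spin":0},{"fingers":-1,"x":0.036,"y":0.0115,"z":0.001,"spin":0},{"fingers":-1,"x":0.04,"y":0.0115,"z":0.001,"spin":0},{"fingers":-1,"x":0.04,"y":0.0115,"z":0.001,"spin":0}]'
python3 go.py .5098 -.2652 .273 14.9;python3 rd.py 4
```

```text
19.4 [ 0.4167 -0.2898  0.2851] [-8.997e+01  1.000e-02  1.481e+01] F [-0.25  1.05 -4.16] 
x 0.0963 y 0.0121 z -0.0 spin -0.09
time_s: 20.4
ee_pos: [0.4554, -0.2788, 0.2736]
eef_rot: [-1.571, 0.0, 0.258]
force: [0.2, 0.0, -3.5]
grip_width: 0.0082
20.4 [ 0.4554 -0.2788  0.2736] [-8.999e+01  1.000e-02  1.479e+01] F [ 0.17  0.02 -3.49] 
x 0.056 y 0.0006 z -0.0007 spin -0.11
t 20.55 pos [ 0.4549 -0.279   0.2738] rot [-9.000e+01  1.000e-02  1.476e+01] w 0.008246604423343927
F [-0.358 -0.033 -4.405] [0.41  0.243 0.698] M [ 0.0475 -0.0815 -0.0004] [0.0084 0.031  0.01  ]
```

```bash

python3 -m handwheel '[{"fingers":-1,"x":0.003,"y":0,"z":0,"spin":0},{"fingers":-1,"x":0.009,"y":0,"z":0.0,"spin":0},{"fingers":-1,"x":0.017,"y":0,"z":0,"spin":0},{"fingers":-1,"x":0.025,"y":0,"z":-0.0005,"spin":0},{"fingers":-1,"x":0.033,"y":0,"z":-0.0005,"spin":0},{"fingers":-1,"x":0.041,"y":0,"z":-0.0005,"spin":0},{"fingers":-1,"x":0.048,"y":0,"z":-0.0005,"spin":0},{"fingers":-1,"x":0.053,"y":0,"z":-0.0005,"spin":0},{"fingers":-1,"x":0.056,"y":0,"z":-0.0005,"spin":0},{"fingers":-1,"x":0.056,"y":0,"z":-0.0005,"spin":0}]'
python3 go.py .5098 -.2652 .240 14.9;python3 rd.py 10
python3 - <<'E'
from h import *
V=[]
for n in("side","wrist"):
    c=cams.get_calibration(n);p,d=cams.camera(n);V.append(p[:,:,::-1]);P,u,v=cloud(n,d,c);col=p[v,u].astype(int)
    m=(np.hypot(P[:,0]-.49,P[:,1]+.295)<.02)&(P[:,2]>.23)&(P[:,2]<.27);r=m&(col[:,0]>110)&(col[:,1]<70)
    if r.any():print(n,'knob',r.sum(), P[r].mean(0).round(4))
cv2.imwrite("pics/b1.png",np.hstack([cv2.resize(V[0][190:310,190:310],(390,390),interpolation=2),cv2.resize(V[1],None,fx=.75,fy=.75)[:, :].copy() if 0 else cv2.resize(V[1][:,100:484],(390,390))]))
E
```

```text
time_s: 21.6
ee_pos: [0.5095, -0.2651, 0.2736]
eef_rot: [-1.571, 0.0, 0.258]
force: [-1.1, 0.8, -4.8]
grip_width: 0.0084
21.6 [ 0.5095 -0.2651  0.2736] [-8.999e+01  1.000e-02  1.478e+01] F [-1.12  0.77 -4.83] 
x 0.0003 y 0.0336 z -0.0002 spin -0.12
t 22.05 pos [ 0.5092 -0.2653  0.2738] rot [-90.    -0.    14.76] w 0.008189458307515123
F [-0.307  0.094 -4.71 ] [0.443 0.429 0.642] M [ 0.0541 -0.0598 -0.0085] [0.0388 0.0488 0.0246]
side knob 10 [ 0.4903 -0.2954  0.253 ]
wrist knob 3 [ 0.4865 -0.2905  0.2505]
```

View pics/b1.png

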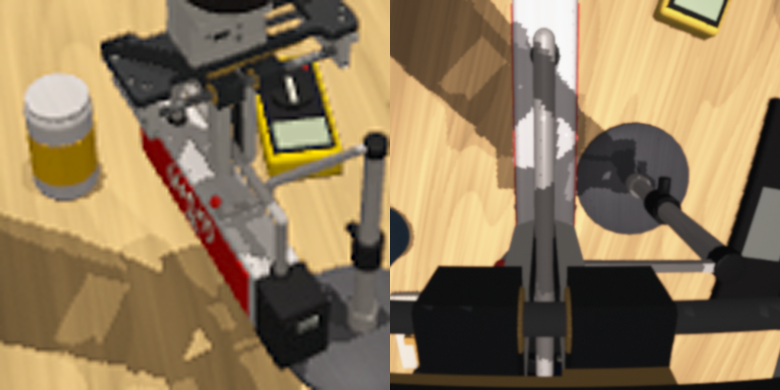

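The side view shows the bar over the trough, with the red knob at about (215,200) in the crop in front of it. The fingers sit to the side away from the bay, clear of the plate. Lowering.

```bash

python3 -m handwheel '[{"fingers":-1,"x":0,"y":0.002,"z":0,"spin":0},{"fingers":-1,"x":0,"y":0.005,"z":0.0,"spin":0},{"fingers":-1,"x":0,"y":0.009,"z":0,"spin":0},{"fingers":-1,"x":0,"y":0.013,"z":0,"spin":0},{"fingers":-1,"x":0,"y":0.017,"z":0,"spin":0},{"fingers":-1,"x":0,"y":0.021,"z":0,"spin":0},{"fingers":-1,"x":0,"y":0.025,"z":0,"spin":0},{"fingers":-1,"x":0,"y":0.028,"z":0,"spin":0},{"fingers":-1,"x":0,"y":0.03,"z":0,"spin":0},{"fingers":-1,"x":0,"y":0.03,"z":0,"spin":0}]'; python3 rd.py 10
python3 -m handwheel '[{"fingers":-1,"x":0,"y":0.0005,"z":0,"spin":0},{"fingers":-1,"x":0,"y":0.001,"z":0.0,"spin":0},{"fingers":-1,"x":0,"y":0.0015,"z":0,"spin":0},{"fingers":-1,"x":0,"y":0.002,"z":0,"spin":0},{"fingers":-1,"x":0,"y":0.0025,"z":0,"spin":0},{"fingers":-1,"x":0,"y":0.0025,"z":0,"spin":0},{"fingers":-1,"x":0,"y":0.0025,"z":0,"spin":0},{"fingers":-1,"x":0,"y":0.0025,"z":0,"spin":0},{"fingers":-1,"x":0,"y":0.0025,"z":0,"spin":0},{"fingers":-1,"x":0,"y":0.0025,"z":0,"spin":0}]'; python3 rd.py 10
```

```text
time_s: 23.2
ee_pos: [0.5092, -0.2652, 0.2435]
eef_rot: [-1.571, 0.0, 0.258]
force: [0.2, -0.4, -5.1]
grip_width: 0.0081
t 23.65 pos [ 0.5093 -0.2652  0.2438] rot [-9.001e+01 -1.000e-02  1.477e+01] w 0.008266821714451086
F [ 0.147 -0.059 -4.757] [0.532 0.498 0.578] M [ 0.0811 -0.0717  0.0063] [0.0299 0.0255 0.0316]
time_s: 24.7
ee_pos: [0.5093, -0.2652, 0.2413]
eef_rot: [-1.571, 0.0, 0.258]
force: [0.7, 0.1, -4.7]
grip_width: 0.0085
t 25.15 pos [ 0.5093 -0.2652  0.2413] rot [-90.    -0.    14.77] w 0.008635091504634285
F [-0.031  0.224 -4.868] [0.526 0.265 0.358] M [ 0.0586 -0.0842 -0.0077] [0.0277 0.034  0.02  ]
```

```bash

for i in 1 ; do python3 -m handwheel '[{"fingers":-1,"x":0,"y":0.0003,"z":0,"spin":0},{"fingers":-1,"x":0,"y":0.0006,"z":0.0,"spin":0},{"fingers":-1,"x":0,"y":0.0009,"z":0,"spin":0},{"fingers":-1,"x":0,"y":0.0012,"z":0,"spin":0},{"fingers":-1,"x":0,"y":0.0015,"z":0,"spin":0},{"fingers":-1,"x":0,"y":0.0015,"z":0,"spin":0},{"fingers":-1,"x":0,"y":0.0015,"z":0,"spin":0},{"fingers":-1,"x":0,"y":0.0015,"z":0,"spin":0},{"fingers":-1,"x":0,"y":0.0015,"z":0,"spin":0},{"fingers":-1,"x":0,"y":0.0015,"z":0,"spin":0}]'; python3 rd.py 12; done
```

```text
time_s: 26.2
ee_pos: [0.5093, -0.2652, 0.2398]
eef_rot: [-1.571, -0.0, 0.258]
force: [-0.5, -0.2, -5.4]
grip_width: 0.0083
t 26.75 pos [ 0.5093 -0.2652  0.2397] rot [-90.    -0.    14.77] w 0.008159068261850791
F [-0.239 -0.108 -4.719] [0.563 0.462 0.315] M [ 0.0792 -0.0766 -0.0029] [0.0249 0.0208 0.0212]
```

```bash

python3 -m handwheel '[{"fingers":-1,"x":0,"y":0.0002,"z":0,"spin":0},{"fingers":-1,"x":0,"y":0.0004,"z":0.0,"spin":0},{"fingers":-1,"x":0,"y":0.0006,"z":0,"spin":0},{"fingers":-1,"x":0,"y":0.0008,"z":0,"spin":0},{"fingers":-1,"x":0,"y":0.001,"z":0,"spin":0},{"fingers":-1,"x":0,"y":0.001,"z":0,"spin":0},{"fingers":-1,"x":0,"y":0.001,"z":0,"spin":0},{"fingers":-1,"x":0,"y":0.001,"z":0,"spin":0},{"fingers":-1,"x":0,"y":0.001,"z":0,"spin":0},{"fingers":-1,"x":0,"y":0.001,"z":0,"spin":0}]'; python3 rd.py 12
```

```text
time_s: 27.8
ee_pos: [0.5094, -0.2652, 0.2389]
eef_rot: [-1.571, -0.0, 0.258]
force: [-0.9, 3.6, 1.4]
grip_width: 0.0085Traceback (most recent call last):
  File "rd.py", line 5, in <module>
    o=get_obs();F.append(o['force']);M.append(o['moment']);cams.camera("side")
                                                           ~~~~~~~~~~~^^^^^^^^
ValueError: 200 camera calls are used up
```

The camera budget is used up because my force averaging spent it. From here I go by force. The hook now carries the weight while the sign is held. I'll hold briefly and read.

```bash

python3 -m handwheel '[{"fingers":-1,"x":0,"y":0,"z":0,"spin":0},{"fingers":-1,"x":0,"y":0,"z":0.0,"spin":0},{"fingers":-1,"x":0,"y":0,"z":0,"spin":0},{"fingers":-1,"x":0,"y":0,"z":0,"spin":0},{"fingers":-1,"x":0,"y":0,"z":0,"spin":0},{"fingers":-1,"x":0,"y":0,"z":0,"spin":0},{"fingers":-1,"x":0,"y":0,"z":0,"spin":0},{"fingers":-1,"x":0,"y":0,"z":0,"spin":0},{"fingers":-1,"x":0,"y":0,"z":0,"spin":0},{"fingers":-1,"x":0,"y":0,"z":0,"spin":0}]'; python3 -c "
from h import *
o=get_obs();print(o['force'],o['moment'])"
```

```text
time_s: 29.0
ee_pos: [0.5093, -0.2652, 0.2388]
eef_rot: [-1.571, -0.0, 0.258]
force: [-0.3, 2.7, 2.3]
grip_width: 0.0083
[-0.27512731  2.68271324  2.31091953] [ 0.52728281 -0.09756158  0.05453017]
```

```bash

python3 -m handwheel '[{"fingers":-1,"x":0,"y":-0.0001,"z":0,"spin":0},{"fingers":-1,"x":0,"y":-0.0002,"z":0.0,"spin":0},{"fingers":-1,"x":0,"y":-0.0003,"z":0,"spin":0},{"fingers":-1,"x":0,"y":-0.0003,"z":0,"spin":0},{"fingers":-1,"x":0,"y":-0.0003,"z":0,"spin":0},{"fingers":-1,"x":0,"y":-0.0003,"z":0,"spin":0},{"fingers":-1,"x":0,"y":-0.0003,"z":0,"spin":0},{"fingers":-1,"x":0,"y":-0.0003,"z":0,"spin":0},{"fingers":-1,"x":0,"y":-0.0003,"z":0,"spin":0},{"fingers":-1,"x":0,"y":-0.0003,"z":0,"spin":0}]' 30; python3 -c "
from h import *
o=get_obs();print(o['force'],o['moment'])"
```

```text
time_s: 30.0
ee_pos: [0.5093, -0.2652, 0.239]
eef_rot: [-1.571, 0.0, 0.258]
force: [2.7, -0.3, -1.9]
grip_width: 0.0087
[ 2.73244428 -0.28824067 -1.88458826] [-0.11617491 -0.38281607  0.05925412]
```

```bash

python3 -m handwheel '[{"fingers":-1,"x":0,"y":0.0002,"z":0,"spin":0},{"fingers":-1,"x":0,"y":0.0002,"z":0.0,"spin":0},{"fingers":-1,"x":0,"y":0.0002,"z":0,"spin":0},{"fingers":-1,"x":0,"y":0.0002,"z":0,"spin":0},{"fingers":-1,"x":0,"y":0.0002,"z":0,"spin":0},{"fingers":-1,"x":0,"y":0.0002,"z":0,"spin":0},{"fingers":-1,"x":0,"y":0.0002,"z":0,"spin":0},{"fingers":-1,"x":0,"y":0.0002,"z":0,"spin":0},{"fingers":-1,"x":0,"y":0.0002,"z":0,"spin":0},{"fingers":-1,"x":0,"y":0.0002,"z":0,"spin":0}]' 6; python3 -c "
from h import *
o=get_obs();print(o['force'],o['moment'])"
```

```text
time_s: 31.0
ee_pos: [0.5093, -0.2652, 0.2388]
eef_rot: [-1.571, -0.0, 0.258]
force: [1.3, 0.2, 0.4]
grip_width: 0.0097
[1.29001602 0.18113238 0.42776536] [-0.06334823 -0.12366325 -0.03330775]
```

Tool force and moments are near zero, so the hook carries the full weight under a 6 N grip. Opening gradually.

```bash

python3 -m handwheel '[{"fingers":-0.79,"x":0,"y":0,"z":0,"spin":0},{"fingers":-0.78,"x":0,"y":0,"z":0.0,"spin":0},{"fingers":-0.77,"x":0,"y":0,"z":0,"spin":0},{"fingers":-0.76,"x":0,"y":0,"z":0,"spin":0},{"fingers":-0.75,"x":0,"y":0,"z":0,"spin":0},{"fingers":-0.74,"x":0,"y":0,"z":0,"spin":0},{"fingers":-0.73,"x":0,"y":0,"z":0,"spin":0},{"fingers":-0.72,"x":0,"y":0,"z":0,"spin":0},{"fingers":-0.71,"x":0,"y":0,"z":0,"spin":0},{"fingers":-0.70,"x":0,"y":0,"z":0,"spin":0}]'; python3 -c "
from h import *
o=get_obs();print(o['force'],o['moment'])"
```

```text
time_s: 32.0
ee_pos: [0.5093, -0.2652, 0.2388]
eef_rot: [-1.571, 0.0, 0.258]
force: [-0.4, 0.2, -0.1]
grip_width: 0.014
[-0.4347982   0.24744774 -0.08070192] [-0.05582766 -0.09988174 -0.05400266]
```

```bash

python3 -m handwheel '[{"fingers":-0.66,"x":0,"y":0,"z":0,"spin":0},{"fingers":-0.62,"x":0,"y":0,"z":0.0,"spin":0},{"fingers":-0.58,"x":0,"y":0,"z":0,"spin":0},{"fingers":-0.54,"x":0,"y":0,"z":0,"spin":0},{"fingers":-0.5,"x":0,"y":0,"z":0,"spin":0},{"fingers":-0.46,"x":0,"y":0,"z":0,"spin":0},{"fingers":-0.42,"x":0,"y":0,"z":0,"spin":0},{"fingers":-0.38,"x":0,"y":0,"z":0,"spin":0},{"fingers":-0.34,"x":0,"y":0,"z":0,"spin":0},{"fingers":-0.30,"x":0,"y":0,"z":0,"spin":0}]'
python3 -m handwheel '[{"fingers":-0.3,"x":0,"y":-0.003,"z":0,"spin":0},{"fingers":-0.3,"x":0,"y":-0.008,"z":0.0,"spin":0},{"fingers":-0.3,"x":0,"y":-0.014,"z":0,"spin":0},{"fingers":-0.3,"x":0,"y":-0.022,"z":0,"spin":0},{"fingers":-0.3,"x":0,"y":-0.032,"z":0,"spin":0},{"fingers":-0.3,"x":0,"y":-0.044,"z":0,"spin":0},{"fingers":-0.3,"x":0,"y":-0.058,"z":0,"spin":0},{"fingers":-0.3,"x":0,"y":-0.074,"z":0,"spin":0},{"fingers":-0.3,"x":0,"y":-0.09,"z":0,"spin":0},{"fingers":-0.3,"x":0,"y":-0.1,"z":0,"spin":0}]'
python3 -c "
from h import *
o=get_obs();print(o['force'],o['moment'])"
```

```text
time_s: 33.0
ee_pos: [0.5093, -0.2652, 0.2389]
eef_rot: [-1.571, -0.0, 0.258]
force: [0.0, -0.5, -0.3]
grip_width: 0.0328
time_s: 34.0
ee_pos: [0.5094, -0.2653, 0.341]
eef_rot: [-1.572, -0.001, 0.258]
force: [0.3, 0.1, -0.1]
grip_width: 0.0328
[ 0.31516243  0.12456897 -0.1159078 ] [-0.05556935 -0.11794163  0.07208256]
```

The gripper is clear of the sign. I'll wait about 5 s for any residual sway to die out, then hand in.

```bash
for i in 1 2 3 4 5; do :; done
python3 -m handwheel '[{"fingers":-0.3,"x":0,"y":-0.01,"z":0,"spin":0},{"fingers":-0.3,"x":0,"y":-0.02,"z":0.0,"spin":0},{"fingers":-0.3,"x":0,"y":-0.03,"z":0,"spin":0},{"fingers":-0.3,"x":0,"y":-0.03,"z":0,"spin":0},{"fingers":-0.3,"x":0,"y":-0.03,"z":0,"spin":0},{"fingers":-0.3,"x":0,"y":-0.03,"z":0,"spin":0},{"fingers":-0.3,"x":0,"y":-0.03,"z":0,"spin":0},{"fingers":-0.3,"x":0,"y":-0.03,"z":0,"spin":0},{"fingers":-0.3,"x":0,"y":-0.03,"z":0,"spin":0},{"fingers":-0.3,"x":0,"y":-0.03,"z":0,"spin":0}]'
for k in 1 2 3 4; do python3 -m handwheel '[{"fingers":-0.3,"x":0,"y":0,"z":0,"spin":0},{"fingers":-0.3,"x":0,"y":0,"z":0,"spin":0},{"fingers":-0.3,"x":0,"y":0,"z":0,"spin":0},{"fingers":-0.3,"x":0,"y":0,"z":0,"spin":0},{"fingers":-0.3,"x":0,"y":0,"z":0,"spin":0},{"fingers":-0.3,"x":0,"y":0,"z":0,"spin":0},{"fingers":-0.3,"x":0,"y":0,"z":0,"spin":0},{"fingers":-0.3,"x":0,"y":0,"z":0,"spin":0},{"fingers":-0.3,"x":0,"y":0,"z":0,"spin":0},{"fingers":-0.3,"x":0,"y":0,"z":0,"spin":0}]' | head -1; done
python3 -c "
from station import workorder
print(workorder.hand_in())"
```

```text
time_s: 35.0
ee_pos: [0.5093, -0.2652, 0.3688]
eef_rot: [-1.571, 0.0, 0.258]
force: [0.2, -0.3, -0.0]
grip_width: 0.0329
time_s: 36.0
time_s: 37.0
time_s: 38.0
time_s: 39.0
the job is handed in; nothing more can be done
None
```

I hung the sign on the hook, released it and handed the job in at about 39 s, but I could not confirm by camera that it hangs level and still.

**Balance point:** Two lifts at different grip points gave a weight of about 5 N. They put the balance point about 32 mm from the bar's middle towards the battery bay, agreeing to 1–2 mm. I gripped 22 mm to the side of that point so the fingers would miss the hook plate.

**Hanging:** I brought the bar in over the red tip and lowered it in small steps. The hook then took the full weight while the sign was still held. The vertical tool force went from about -4.8 N to about 0, and the single readings I have put at most about 7 N on the stand. I then cut the grip to 6 N, opened slowly and raised the gripper clear.

**Last checks:** Tool force was about 0 (noise) both after opening and after backing away.

**What fell short:**
- **No final picture:** My averaged force readings each made a camera call and used up all 200 before the last lowering. Level and stillness rest on the force readings and 5 s of waiting before hand-in.
- **Tilt in the grip:** While held, the sign was about 1° low at the bay end. One camera read 2.8°, but on far fewer points than the wrist view.
- **Sideways force:** About 2.7 N of sideways force showed at the hook while it was taking the weight. It was about 1.3 N just before I opened the fingers and gone once they were open.

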